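# Count out clamping nuts, then open the grinder case and hold it open

## Task

Make the small steel tray up to exactly three clamping nuts with nuts from the bench (one already lies in it). Then try the lid of the white case by tugging up on its bar handle before touching the release; if it is caught, slide the black release towards the case's right-hand end as far as it goes and lift again. Finish while the gripper is still holding the lid about half-way up (roughly 45 degrees) so that a colleague can take the grinder out; leave the tray and everything else on the bench where it is.

Things in the scene. Friction and masses are not known exactly. Their poses are not given: they have to be found in the camera images.
- nut1: steel clamping nut of an angle grinder: disc 40 mm across and 16 mm high with a boss 24 mm across and 6 mm high on top (22 mm in all), 0.12 kg. Origin: centre of its underside. It lies upright on the bench at the start, among the wire brush, the flap wheel, the spacer ring and the other nuts, at least 70 mm from its neighbours centre to centre.
- nut2: steel clamping nut of an angle grinder: disc 40 mm across and 16 mm high with a boss 24 mm across and 6 mm high on top (22 mm in all), 0.12 kg. Origin: centre of its underside. It lies upright on the bench at the start, among the wire brush, the flap wheel, the spacer ring and the other nuts, at least 70 mm from its neighbours centre to centre.
- nut3: steel clamping nut of an angle grinder: disc 40 mm across and 16 mm high with a boss 24 mm across and 6 mm high on top (22 mm in all), 0.12 kg. Origin: centre of its underside. It lies upright on the bench at the start, among the wire brush, the flap wheel, the spacer ring and the other nuts, at least 70 mm from its neighbours centre to centre.
- nut4: steel clamping nut of an angle grinder: disc 40 mm across and 16 mm high with a boss 24 mm across and 6 mm high on top (22 mm in all), 0.12 kg. Origin: centre of its underside. It lies in the tray at the start.
- tray: loose open steel tray on the bench, 140 mm along its x, 200 mm along its y, 22 mm high, walls and floor 4 mm thick, 0.9 kg. Origin: centre of its underside. One nut lies within 20 mm of (0, +65 mm) in its frame; the rest of it is empty.
- case: white sheet-steel machine case fixed to the bench, 200 mm along its x, 300 mm along its y, 120 mm high without the lid. Origin: centre of its underside; its front (-x) faces the robot, its right-hand end as seen from the robot is at -y. On its front, 40 to 150 mm right of the middle, is a dark steel housing (50 mm deep, 110 mm long, its top at z = 110 mm) that carries the black release.
- lid_angle (a joint): angle of the case's lid in rad: 0 shut, grows as its front edge rises, stop at 1.2. 8 mm thick, about 0.5 kg, hinged along the case's far top edge; let go, it falls shut (3 to 4 N at the handle lifts it). A hidden catch inside holds it on some starts: a caught lid lifts only about 0.05 rad (9 mm at the handle), then stops hard; a free one just goes on opening.
- lid_hinge (a point): on the lid's hinge line, in the middle of the case's far top edge (case frame x = +100 mm, y = 0, z = 120 mm).
- lid_handle (a point): middle of the lid's bar handle: a round steel bar of 10 mm diameter along the case's y, 100 mm between the middles of its two posts; its centre line stands 38 mm above the lid's top face. Lid shut: case frame x = -65 mm, y = 0, z = 166 mm, which is 165 mm in front of and 46 mm above the hinge line. The round bar can turn in the grip as the lid swings up.
- lid: the lid with its bar handle as one body (for contact with the fingers): 200 mm by 300 mm, 8 mm thick; its origin lies on the hinge line, the same point as lid_hinge.
- release (a joint): travel of the black release in m: 0 where it starts, 0.024 at its stop, growing towards the case's right-hand end (case -y). It slides stiffly (2 N), stays where it is left and does not show whether the catch holds; once it has gone all the way, the lid is free and stays free.
- release_grip (a point): a point on the black upright release block to take it by: block 14 mm (case x) by 12 mm (case y) standing 30 mm above the housing; this point is on its axis, 12 mm below its top. At the start: case frame x = -130 mm, y = -75 mm, z = 128 mm. The lid's front edge is 23 mm behind the block's face.
- brush: bystander: brass wire cup brush, 50 mm across, 42 mm high, among the nuts; origin under its middle.
- wheel: bystander: brown flap wheel, 48 mm across and 22 mm high, with an 8 mm shank up to 52 mm, among the nuts; origin under its middle.
- spacer: bystander: plain flat steel spacer ring, 50 mm across, 12 mm high, with a 26 mm hole, among the nuts; origin under its middle. Not a nut.
- screwdriver: bystander: screwdriver lying in front of the case.
- spanner: bystander: flat pin spanner 160 mm long lying in front of the case at the left.
- disc: bystander: grinding disc 115 mm across, 8 mm thick, lying to the left of the case; origin under its middle.
- jar: bystander: jar 64 mm across and 75 mm high, behind the gap between tray and case; origin under its middle.
Not all that is in view belongs to the job. What is shaped like the nut3 but blue, purple or red is not meant.

How it is judged:
By the outcome, as a careful person would: the job done as asked, in the order asked, and still so for the second after the job is handed in, while the arm keeps its last pose, push and grip.
It also fails if it takes over 72 s, if anything falls off the work surface, if the arm or the gripper's body presses on something with over 40 N, if the wrist force passes 120 N, or if a joint passes its speed limit or range.

## Robot

A 6-joint arm with a two-finger parallel gripper is mounted at the origin on the work surface. World frame = base frame: x ahead of the robot, y to its left, z up, the work surface at z = 0. Lengths are in m, angles in degrees, forces in N, time in s.
With the tool pointing down it reaches from about 0.375 to 0.9 m from the base axis. Payload 3.1 kg.
Tool frame: the origin (TCP) lies on the centre line of the jaws, within the pads' length; the fingertips stand 17 mm ahead of it and the grasp point (between the pads) lies 2 mm behind it; z points along the fingers, y is the line along which they close (so a half turn about z gives the same grasp; the last joint's range is limited). The gripper opens to 87 mm and grips with 3 to 60 N. Pads are 19 mm wide; open, the fingers measure 117 mm over their backs; the gripper's body (75 mm by 190 mm) begins 51 mm behind the grasp point.
Start: joints at [-86.144, 30.224, 82.088, -0, 67.689, -10.227], TCP at [0.152, -0.606, 0.24] pointing down, gripper open.
Joint ranges: [-176.69, 176.69], [-43.24, 126.21], [12.49, 139.97], [-82, 262], [0, 151.66], [-163.58, 163.58]. Speed limits (degrees/s): [159.86, 159.86, 180, 180, 180, 180].

## Interface

Orientations are given as a 3x3 rotation matrix whose columns are the frame's x, y, z axes.
In Python, from rig import bot, imaging, finder gives the robot as it stands. The module is installed in compiled form; this text tells all that it offers.
- The arm moves only by the tool play_rows, never from a script. Its argument "motion" is a list that holds one entry, the list of rows, each a list of 6 numbers: the shift along the tool's x, y, z in a scale on which 1.0 is 0.4 m, then the turn, a rotation vector about the tool's x, y, z in fractions of the full range, 1 being 360 degrees. In form: [[[dx, dy, dz, wx, wy, wz], ...]]. A call has 1 to 8 rows; each row is the pose to reach, as a shift and turn from the pose commanded when the call began, along the tool's axes at that moment; what a row does not reach only later rows make up. A row lasts 1/12 s, in which the tool goes at most 41.7 mm and 7.16 degrees, less where a joint would pass 70% of its speed; a pose out of reach is approached as far as the arm can. No shift or turn number may pass 1 either way. A call with a gripper value outside its range is refused whole. "fingers" is the finger opening in m, from 0 to 0.087, set as the call begins (left out, the last holds). The fingers move at their own pace and stop on an object; the grip force is fixed at half the most. Time passes only in rows, so rows that repeat a pose let the fingers close. It gives the time, the measured TCP pose, the force, the opening and the grip force at its end, in the units of the state.
- bot.read_state(): the state, without advancing time (a new reading comes with each control period).
- imaging.capture(name): name is "scene" or "side" or "wrist"; returns a dict with "frame" (480x640x3 uint8, red, green, blue), "camera_matrix" (3x3 intrinsics, pixels), "R" (3x3) and "t" (3): a world point X has camera coordinates R X + t. Camera axes: x right, y down, z forward; pixel columns grow to the right and rows downward; lengths in m; the calibration is good to about 2 mm. The wrist camera is an equidistant fisheye: a pixel r from the principal point sees the ray r / f radians off the axis. A picture is of the moment at which its call begins. There is no depth.
- bot.hand_in(): hands the job in; it is judged then, once.
Trained networks look in the newest picture that a camera, given by its name, has taken for a name from the list of things; names that differ only in an ending like _2 or _b are one class to them, and where a whole thing is asked for, a point or a joint stands for the part that bears it (a point fixed in the world has none). Each returns a list of dicts, best first, with "confidence" (0 to 1); they miss things now and then, are a little off and sometimes report something else, mostly with a low value. They report only what shows in the picture. A call takes as long as a camera call. They do not tell look-alikes from the thing itself.
- finder.recognise(camera, name): "at" ([x, y, z] in m, in world coordinates, good to about 4 mm: the middle of the surface that is visible of it).
- finder.outline_of(camera, name): "pixels" (480x640 bool, what is visible of it).
The state is a dict: "time_s": time; "joint_positions": joint angles; "qvel": joint speeds; "tau": joint torques, N m; "position": TCP position; "tcp_rot": TCP orientation; "force": force on the tool from outside, world axes, zero at the start; "moment": the same for the moment, N m; "opening": opening from 0.0 (shut) to 1.0 (fully open); "grasp_force": force on a finger pad.
Only numpy, scipy, OpenCV 4.12 (cv2) and the standard library are available. Lean on these libraries where they do the work, as an engineer would, in place of code of your own. Each camera call takes 0.05 s, during which the arm holds its last target. There are 200 camera calls.

## Working session

There is one attempt and no reset: what is moved stays moved. The work goes in short steps, Python scripts to look and compute and a tool call to move; the robot and the scene stay as the last step left them, time stands still between calls to the robot, and variables do not carry over. Pictures are saved under pics/ and viewed, at most 10 in all, crops included, and the job is handed in when it is done.

Besides the shell and the picture viewer there is one more tool, called after "Emit:" as name(argument=value, ...) on one line, values as JSON. play_rows: Moves the arm, as the interface text tells. Its arguments: {"type":"object","properties":{"motion":{"type":"array"},"fingers":{"type":"number"}},"required":["motion"]}

```bash
mkdir -p pics; cat > h.py <<'E'
import numpy as np, cv2
from rig import bot, imaging, finder
def cap(n,f=None):
    c=imaging.capture(n)
    if f: cv2.imwrite('pics/'+f,cv2.cvtColor(c['frame'],cv2.COLOR_RGB2BGR))
    return c
def proj(c,X):
    p=c['camera_matrix']@(c['R']@np.array(X,float)+c['t']); return p[:2]/p[2]
def unproj(c,uv,z):
    d=c['R'].T@np.linalg.inv(c['camera_matrix'])@np.array([uv[0],uv[1],1.]); o=-c['R'].T@c['t']
    return o+d*(z-o[2])/d[2]
E
python3 - <<'E'
from h import *
for n in ['scene','side']:
    c=cap(n,n+'1.png')
    for k in ['nut1','tray','case','lid','lid_handle','release_grip','brush','wheel','spacer','screwdriver','jar','disc','spanner']:
        for r in finder.recognise(n,k):
            print(n,k,round(r['confidence'],2),np.round(r['at'],3),np.round(proj(c,r['at'])))
s=bot.read_state();print(s['position'],s['tcp_rot'],s['time_s'],s['force'])
E
```

```text
scene nut1 0.72 [ 0.649 -0.078  0.019] [304. 316.]
scene nut1 0.72 [ 0.313 -0.168  0.016] [193. 271.]
scene nut1 0.68 [ 0.424 -0.33   0.013] [175. 336.]
scene nut1 0.61 [ 0.316 -0.342  0.018] [144. 314.]
scene nut1 0.56 [ 0.33  -0.26   0.016] [172. 297.]
scene nut1 0.53 [ 0.415 -0.136  0.014] [226. 284.]
scene nut1 0.47 [0.428 0.042 0.022] [273. 244.]
scene nut1 0.45 [ 0.418 -0.225  0.015] [203. 306.]
scene nut1 0.28 [0.466 0.177 0.134] [311. 198.]
scene tray 0.93 [ 0.664 -0.153  0.003] [290. 342.]
scene case 0.64 [0.624 0.192 0.127] [359. 223.]
scene case 0.56 [ 0.418 -0.225  0.012] [204. 307.]
scene lid 0.84 [0.608 0.219 0.131] [361. 214.]
scene lid_handle 0.67 [0.609 0.219 0.132] [361. 214.]
scene brush 0.79 [ 0.527 -0.135  0.024] [255. 304.]
scene wheel 0.8 [ 0.509 -0.326  0.021] [198. 353.]
scene wheel 0.2 [0.612 0.219 0.131] [362. 215.]
scene spacer 0.53 [ 0.507 -0.232  0.014] [225. 327.]
scene screwdriver 0.63 [0.428 0.042 0.023] [273. 244.]
scene screwdriver 0.36 [0.61  0.218 0.13 ] [361. 215.]
scene jar 0.81 [0.791 0.004 0.07 ] [368. 315.]
scene disc 0.76 [0.491 0.529 0.01 ]
[... 855 characters left out ...]
9] [328. 330.]
side brush 0.48 [0.421 0.038 0.021] [283. 285.]
side wheel 0.63 [ 0.5   -0.336  0.019] [329. 395.]
side spacer 0.84 [ 0.501 -0.244  0.011] [325. 365.]
side screwdriver 0.63 [0.424 0.037 0.019] [284. 286.]
side screwdriver 0.24 [0.602 0.2   0.13 ] [343. 215.]
side jar 0.82 [ 0.775 -0.007  0.044] [419. 279.]
side disc 0.66 [0.482 0.512 0.009] [295. 203.]
side spanner 0.62 [0.353 0.296 0.003] [257. 240.]
side spanner 0.51 [0.484 0.514 0.006] [296. 204.]
[ 0.15211273 -0.60615392  0.23954182] [[ 9.69939473e-01  2.43346295e-01 -1.10977827e-05]
 [ 2.43346295e-01 -9.69939471e-01  6.57772923e-05]
 [ 5.24248285e-06 -6.65005965e-05 -9.99999998e-01]] 1.4 [0.51602879 0.31993766 0.32576764]
```

View pics/scene1.png

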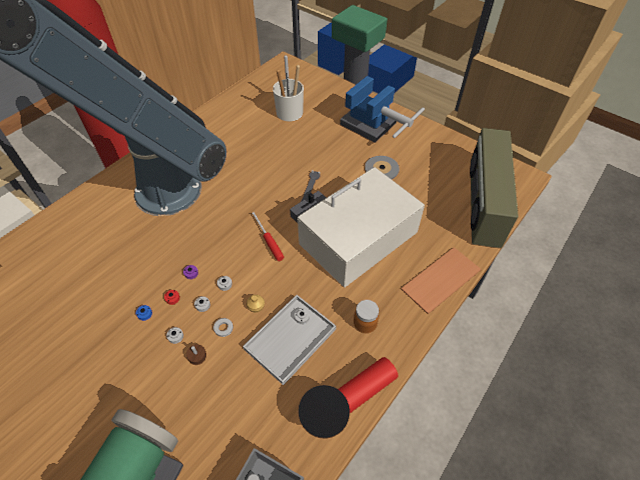

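View pics/side1.png

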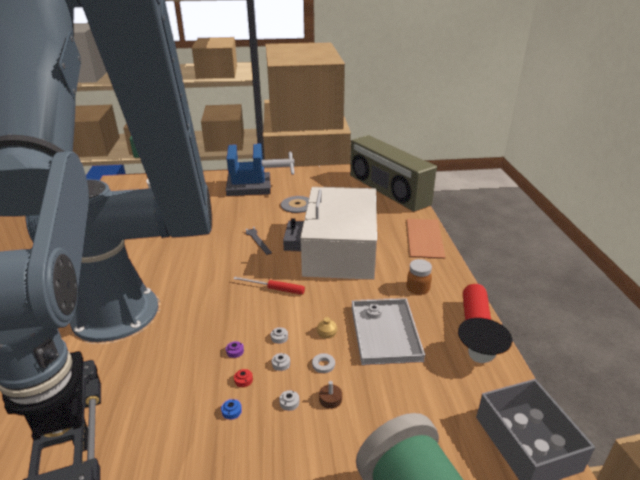

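The scene view shows three steel nuts at (224,282), (202,303) and (174,334). Things that could be mistaken for them are the purple (190,271), red (172,296) and blue (144,312) nuts, the spacer (222,327), the nut already in the tray (301,315) and the other box at the bottom. I'm choosing the steel ones. Next I'll take one close montage to check that choice and to locate the case.

```bash
python3 - <<'E'
from h import *
a=cv2.imread('pics/scene1.png');b=cv2.imread('pics/side1.png')
f=lambda i,x,y,w,h,s:cv2.resize(i[y:y+h,x:x+w],None,fx=s,fy=s,interpolation=cv2.INTER_CUBIC)
m=np.zeros((600,800,3),np.uint8)
m[:300,:400]=f(a,130,255,133,100,3.01)[:300,:400]   # nuts scene
m[:300,400:]=f(b,215,320,133,100,3.01)[:300,:400]
m[300:,:400]=f(a,285,160,160,120,2.5)
m[300:,400:]=f(b,260,175,133,100,3.01)[:300,:400]
cv2.imwrite('pics/m1.png',m)
cs=cap('scene');cd=cap('side')
from scipy.optimize import least_squares
def tri(u,v):
    r=least_squares(lambda X:np.r_[proj(cs,X)-u,proj(cd,X)-v],[.5,0,.02]);return r.x,np.abs(r.fun).max()
# nut/tray outlines -> centroids
cams={'scene':cs,'side':cd}
for k in ['nut1','spacer','tray','brush','wheel']:
    for n in cams:
        for r in finder.outline_of(n,k):
            ys,xs=np.nonzero(r['pixels']); 
            if len(xs)<20: continue
            uv=(xs.mean(),ys.mean())
            print(k,n,round(r['confidence'],2),len(xs),np.round(uv,1),np.round(unproj(cams[n],uv,.011),4)[:2], cams[n]['frame'][r['pixels']].mean(0).round())
for n in cams: print(n,-cams[n]['R'].T@cams[n]['t'])
E
```

```text
nut1 scene 0.77 178 [302.1 315.7] [ 0.6416 -0.0779] [153. 150. 147.]
nut1 scene 0.69 184 [143.7 311.8] [ 0.3036 -0.3369] [ 48.  84. 148.]
nut1 scene 0.68 195 [175.4 335.5] [ 0.4231 -0.3286] [150. 146. 143.]
nut1 scene 0.6 187 [225.5 283. ] [ 0.4094 -0.1348] [155. 147. 139.]
nut1 scene 0.52 179 [191.1 272. ] [ 0.307  -0.1709] [117.  66. 124.]
nut1 scene 0.5 167 [171.8 296.6] [ 0.3264 -0.2585] [167.  45.  44.]
nut1 scene 0.45 190 [202.4 304.1] [ 0.4089 -0.2213] [149. 145. 141.]
nut1 side 0.88 318 [231.2 409.2] [ 0.3043 -0.3416] [ 58.  86. 147.]
nut1 side 0.7 277 [234.5 349.1] [ 0.3038 -0.1744] [120.  71. 120.]
nut1 side 0.69 335 [289.5 400.5] [ 0.4203 -0.333 ] [152. 143. 139.]
nut1 side 0.65 262 [280.6 361.8] [ 0.4062 -0.2253] [150. 142. 139.]
nut1 side 0.62 210 [373.8 311.1] [ 0.6422 -0.0804] [144. 139. 137.]
nut1 side 0.61 307 [243.1 378. ] [ 0.3255 -0.2628] [166.  59.  53.]
nut1 side 0.6 214 [279.6 335.4] [ 0.4067 -0.1414] [151. 142. 139.]
spacer side 0.79 370 [323.3 363. ] [ 0.499  -0.2391] [164. 151. 145.]
tray scene 0.83 4103 [289.4 339.8] [ 0.6607 -0.1513] [166. 162. 158.]
tray scene 0.71 173 [202.5 303.8] [ 0.4087 -0.2205] [150. 147. 144.]
tray scene 0.46 171 [301.7 316.4] [ 0.642  -0.0802] [150. 148. 144.]
tray side 0.93 3852 [387.2 332.9] [ 0.6585 -0.1611] [162. 154. 151.]
brush scene 0.54 240 [255.8 303.1] [ 0.5195 -0.1278] [184. 149.  86.]
brush scene 0.54 341 [196.2 354.4] [ 0.5041 -0.3295] [99. 68. 50.]
brush side 0.82 300 [326.8 328.4] [ 0.519  -0.1298] [166. 131.  81.]
wheel scene 0.77 336 [196.3 354.9] [ 0.5053 -0.3304] [101.  70.  51.]
wheel side 0.64 475 [330.4 395.9] [ 0.5038 -0.3306] [98. 67. 51.]
scene [ 1.04848681 -0.50772112  1.13495926]
side [ 0.41861614 -1.01578496  0.82267569]
```

View pics/m1.png

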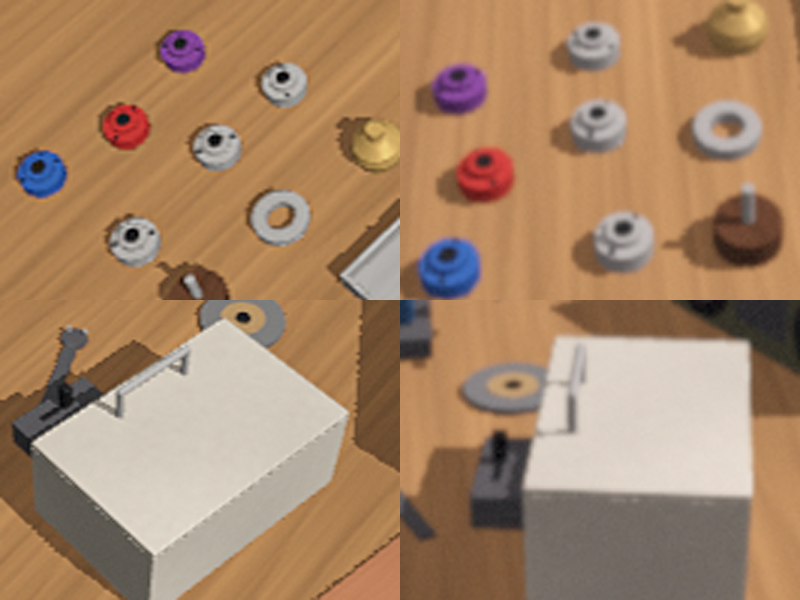

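The crop shows plain steel nuts in scene montage at (283,84), (217,147) and (134,241), each with a boss on top. The ring at (280,217) is the spacer. The case lid corners, handle and release at (66,385) can all be read off.

```bash
python3 - <<'E'
from h import *
from scipy.optimize import least_squares
cs=cap('scene');cd=cap('side')
S=[(297.8,218.8),(376.2,168),(424.2,204.4),(345.8,262)]
D=[(301.5,238.1),(311.8,187.6),(376.3,188.6),(376.9,239.1)]
L=np.array([(-.1,-.15),(-.1,.15),(.1,.15),(.1,-.15)])
def w(p,l,z):
    c,s=np.cos(p[2]),np.sin(p[2]);return [p[0]+c*l[0]-s*l[1],p[1]+s*l[0]+c*l[1],z]
def f(p,cams=(0,1)):
    r=[]
    for i,l in enumerate(L):
        X=w(p,l,.128)
        if 0 in cams:r.append(proj(cs,X)-S[i])
        if 1 in cams:r.append(proj(cd,X)-D[i])
    return np.concatenate(r)
for cm in [(0,),(1,),(0,1)]:
    q=least_squares(f,[.6,.2,0],args=(cm,));print(cm,q.x.round(4),np.degrees(q.x[2]).round(2),np.abs(q.fun).max().round(2))
p=q.x
print('handle',np.round(w(p,(-.065,0),.166),4),[proj(cs,w(p,(-.065,y),.166)).round(1) for y in(-.05,.05)],'meas 332.2,198; 359.8,180')
print('release',np.round(w(p,(-.13,-.075),.128),4),proj(cs,w(p,(-.13,-.075),.14)).round(1),proj(cd,w(p,(-.13,-.075),.14)).round(1))
print('handle side',[proj(cd,w(p,(-.065,y),.166)).round(1) for y in(-.05,.05)])
for n,c in (('scene',cs),('side',cd)):
    m=finder.outline_of(n,'tray')[0]['pixels']
    h=cv2.convexHull(np.argwhere(m)[:,::-1].astype(np.float32))[:,0]
    g=np.array([unproj(c,u,.022)[:2] for u in h],np.float32)
    print(n,cv2.minAreaRect(g))
c=cs
for n in ['lid_handle','release_grip']:
    for k,cc in (('scene',cs),('side',cd)):
        for r in finder.outline_of(k,n):
            ys,xs=np.nonzero(r['pixels']);print(n,k,r['confidence'],len(xs),xs.mean(),ys.mean())
E
```

```text
(0,) [ 0.6038  0.2306 -0.1839] -10.53 1.47
(1,) [ 0.6026  0.2271 -0.1808] -10.36 1.05
(0, 1) [ 0.6034  0.2298 -0.1825] -10.46 1.61
handle [0.5395 0.2416 0.166 ] [array([332.9, 197.9]), array([359.3, 180.7])] meas 332.2,198; 359.8,180
release [0.462  0.1797 0.128 ] [310.9 195.3] [293.4 218.3]
handle side [array([317.6, 206.4]), array([320.5, 190.1])]
scene ((0.6622051000595093, -0.1464434117078781), (0.20604629814624786, 0.14773352444171906), 87.77961730957031)
side ((0.6546343564987183, -0.1582505851984024), (0.2195466011762619, 0.14268775284290314), 87.29496765136719)
lid_handle scene 0.69 6038 360.4180192116595 213.67356740642597
lid_handle scene 0.64 178 302.5 316.0
lid_handle scene 0.37 298 271.255033557047 242.43959731543623
lid_handle side 0.83 3627 341.0377722635787 214.77777777777777
lid_handle side 0.59 326 289.00306748466255 400.41104294478527
lid_handle side 0.49 510 330.30196078431374 395.7529411764706
release_grip scene 0.75 162 225.37654320987653 283.01234567901236
release_grip scene 0.58 46 311.4130434782609 198.1304347826087
release_grip scene 0.37 5927 360.58511894719084 213.70389741859287
```

```bash
cat >> h.py <<'E'
from scipy.spatial.transform import Rotation as Ro
def go(pos,yaw):
    s=bot.read_state();R=np.array(s['tcp_rot']);y=np.radians(yaw);c,n=np.cos(y),np.sin(y)
    T=np.array([[c,n,0],[n,-c,0],[0,0,-1]])
    print(pos,'shift',(R.T@(np.array(pos)-s['position'])).round(4),'rot',np.degrees(Ro.from_matrix(R.T@T).as_rotvec()).round(2),'t',round(s['time_s'],2),'J',np.round(s['joint_positions']))
E
python3 -c "
from h import *
go([.28,-.37,.17],0);go([.408,-.138,.1],0)"
```

```text
[0.28, -0.37, 0.17] shift [ 0.1815 -0.1979  0.0695] rot [-0.   -0.   14.08] t 2.4 J [-86.  30.  82.   0.  68. -10.]
[0.408, -0.138, 0.1] shift [ 0.3621 -0.3918  0.1396] rot [-0.   -0.   14.08] t 2.4 J [-86.  30.  82.   0.  68. -10.]
```

The manual's scale: shifts go in shares of 0.4 m and turns go in shares of 360 degrees. Converting my numbers, -0.392 m / 0.4 = -0.98, 0.362 m / 0.4 = 0.905, 14.1 degrees / 360 = 0.0392.

Emit:
play_rows(motion=[[[0.905, -0.98, 0.35, 0, 0, 0.0392], [0.905, -0.98, 0.35, 0, 0, 0.0392], [0.905, -0.98, 0.35, 0, 0, 0.0392], [0.905, -0.98, 0.35, 0, 0, 0.0392], [0.905, -0.98, 0.35, 0, 0, 0.0392], [0.905, -0.98, 0.35, 0, 0, 0.0392], [0.905, -0.98, 0.35, 0, 0, 0.0392], [0.905, -0.98, 0.35, 0, 0, 0.0392]]], fingers=0.06)

```text
time_s: 3.07
position: [0.3073, -0.3219, 0.1549]
tcp_rot: [[1.0, -0.001, 0.001], [-0.001, -1.0, -0.001], [0.001, 0.001, -1.0]]
force: [0.1, -0.1, 0.9]
opening: 0.694
grasp_force: 0.0
```

```bash
python3 -c "
from h import *
go([.408,-.138,.1],0)"
```

```text
[0.408, -0.138, 0.1] shift [ 0.1004 -0.1841  0.0548] rot [ 0.06 -0.04 -0.06] t 3.07 J [-61.  25. 112.   0.  43.  29.]
```

Converted, -0.184 m / 0.4 = -0.46, 0.1 m / 0.4 = 0.25.

Emit:
play_rows(motion=[[[0.25, -0.46, 0.1375, 0, 0, 0], [0.25, -0.46, 0.1375, 0, 0, 0], [0.25, -0.46, 0.1375, 0, 0, 0], [0.25, -0.46, 0.1375, 0, 0, 0], [0.25, -0.46, 0.1375, 0, 0, 0], [0.25, -0.46, 0.1375, 0, 0, 0], [0.25, -0.46, 0.1375, 0, 0, 0]]])

```text
time_s: 3.65
position: [0.4071, -0.1367, 0.0994]
tcp_rot: [[1.0, 0.005, -0.001], [0.005, -1.0, 0.001], [-0.001, -0.001, -1.0]]
force: [0.7, -1.1, 0.8]
opening: 0.689
grasp_force: 0.0
```

```bash
python3 -c "
from h import *
c=cap('wrist','w1.png')
go([.408,-.138,.021],0)
print(c['camera_matrix'],c['R'],-c['R'].T@c['t'])
for r in finder.recognise('wrist','nut1'): print(r['confidence'],np.round(r['at'],4))
"
```

```text
[0.408, -0.138, 0.021] shift [ 0.0008 -0.0005  0.0789] rot [0.01 0.   0.19] t 3.7 J [-34.  31. 117.  -0.  33.  56.]
[[371.64829954   0.         318.71757802]
 [  0.         371.64829954 237.02280172]
 [  0.           0.           1.        ]] [[ 3.67304342e-03 -9.99991941e-01 -1.62060648e-03]
 [-9.62933297e-01 -3.97402217e-03  2.69710349e-01]
 [-2.69714616e-01  5.69878119e-04 -9.62940134e-01]] [ 0.48203486 -0.13636638  0.24420052]
0.74 [ 0.4217 -0.3206  0.0128]
0.73 [ 0.3169 -0.1702  0.0152]
0.58 [ 0.4114 -0.1372  0.0135]
0.55 [ 0.4084 -0.2168  0.0161]
```

View pics/w1.png

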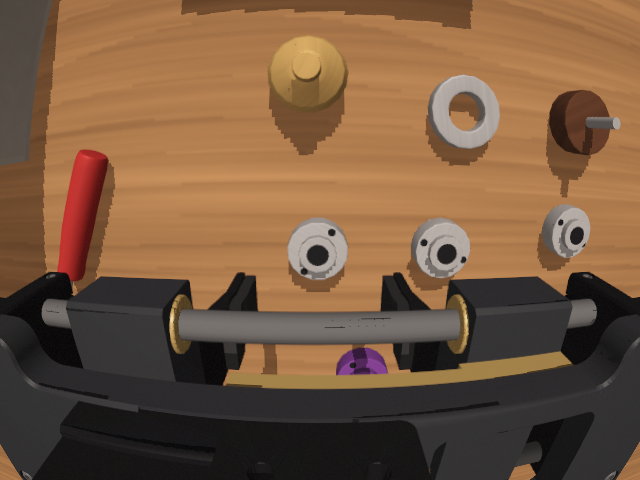

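The wrist view shows steel nut A at (317,249), centred between the fingers; nut B is at (440,248) and the spacer at (464,112). Going down to take nut A.

Converted, 0.078 m / 0.4 = 0.195, 0.07 m / 0.4 = 0.175.

Emit:
play_rows(motion=[[[0.0025, -0.0013, 0.1, 0, 0, 0], [0.0025, -0.0013, 0.175, 0, 0, 0], [0.0025, -0.0013, 0.195, 0, 0, 0], [0.0025, -0.0013, 0.195, 0, 0, 0]]])

```text
time_s: 4.08
position: [0.4065, -0.1399, 0.0207]
tcp_rot: [[1.0, -0.003, -0.003], [-0.003, -1.0, 0.002], [-0.003, -0.002, -1.0]]
force: [-0.0, -1.0, 0.3]
opening: 0.687
grasp_force: 0.0
```

Emit:
play_rows(motion=[[[0, 0, 0, 0, 0, 0], [0, 0, 0, 0, 0, 0], [0, 0, 0, 0, 0, 0], [0, 0, 0, 0, 0, 0], [0, 0, 0, 0, 0, 0]]], fingers=0.02)

```text
time_s: 4.5
position: [0.4081, -0.1391, 0.0231]
tcp_rot: [[1.0, -0.0, 0.002], [-0.0, -1.0, -0.001], [0.002, 0.001, -1.0]]
force: [-0.7, -1.4, 7.6]
opening: 0.453
grasp_force: 30.0
```

Converted, 0.222 m / 0.4 = 0.555, 0.16 m / 0.4 = 0.4.

Emit:
play_rows(motion=[[[0, 0, -0.1, 0, 0, 0], [0, 0, -0.2, 0, 0, 0], [0.1, 0.01, -0.25, 0, 0, 0], [0.2, 0.02, -0.25, 0, 0, 0], [0.3, 0.03, -0.25, 0, 0, 0], [0.4, 0.04, -0.25, 0, 0, 0], [0.5, 0.05, -0.25, 0, 0, 0], [0.555, 0.0525, -0.25, 0, 0, 0]]])

```text
time_s: 5.17
position: [0.6347, -0.1605, 0.1231]
tcp_rot: [[1.0, 0.001, 0.006], [0.001, -1.0, -0.003], [0.006, 0.003, -1.0]]
force: [0.0, -1.1, -1.2]
opening: 0.444
grasp_force: 30.0
```

Converted, 0.095 m / 0.4 = 0.2375, 0.09 m / 0.4 = 0.225.

Emit:
play_rows(motion=[[[0, 0, 0.1, 0, 0, 0], [0, 0, 0.1875, 0, 0, 0], [0, 0, 0.225, 0, 0, 0], [0, 0, 0.2375, 0, 0, 0], [0, 0, 0.2375, 0, 0, 0]]])

```text
time_s: 5.58
position: [0.6283, -0.1588, 0.0263]
tcp_rot: [[1.0, 0.0, -0.003], [0.0, -1.0, 0.002], [-0.003, -0.002, -1.0]]
force: [-0.4, -0.1, -0.7]
opening: 0.446
grasp_force: 30.0
```

```bash
python3 -c "
from h import *
cap('side','s2.png')
s=bot.read_state();print(s['force'],s['opening'],s['grasp_force'])
go([.63,-.16,.028],0)"; python3 -c "
import cv2;cv2.imwrite('pics/s2c.png',cv2.resize(cv2.imread('pics/s2.png')[260:400,300:480],None,fx=3,fy=3))"
```

```text
[ 0.4673681  -0.59730318 -1.47147947] 0.45122396009313603 29.9954491853714
[0.63, -0.16, 0.028] shift [ 0.0008  0.0007 -0.0011] rot [-0.02  0.06  0.01] t 5.63 J [-24.  48.  86.  -0.  46.  66.]
```

View pics/s2c.png

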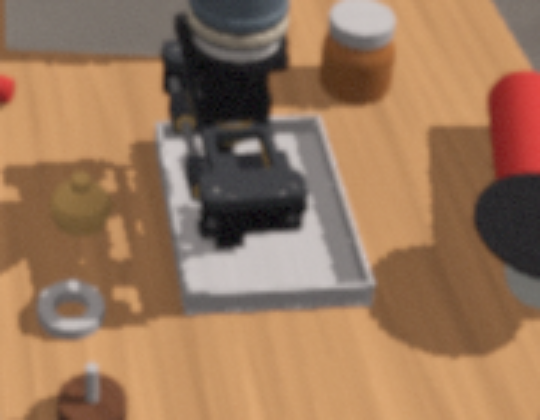

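The gripper holds the nut inside the tray, clear of its walls. Releasing, then going back for nut B.

Converted, -0.09 m / 0.4 = -0.225, -0.07 m / 0.4 = -0.175.

Emit:
play_rows(motion=[[[0, 0, 0, 0, 0, 0], [0, 0, 0, 0, 0, 0], [0, 0, 0, 0, 0, 0], [0, 0, -0.075, 0, 0, 0], [0, 0, -0.175, 0, 0, 0], [-0.075, 0, -0.225, 0, 0, 0]]], fingers=0.056)

```text
time_s: 6.13
position: [0.6073, -0.1622, 0.1217]
tcp_rot: [[1.0, 0.001, 0.015], [0.001, -1.0, -0.006], [0.015, 0.006, -1.0]]
force: [1.9, -1.0, 2.0]
opening: 0.642
grasp_force: 0.0
```

```bash
python3 -c "
from h import *
go([.407,-.223,.1],0)"
```

```text
[0.407, -0.223, 0.1] shift [-0.2006  0.0606  0.019 ] rot [ 0.35 -0.86  0.04] t 6.13 J [-25.  39.  88.   0.  53.  65.]
```

Converted, -0.194 m / 0.4 = -0.485, 0.018 m / 0.4 = 0.045.

Emit:
play_rows(motion=[[[-0.485, 0.155, 0.045, 0, 0, 0], [-0.485, 0.155, 0.045, 0, 0, 0], [-0.485, 0.155, 0.045, 0, 0, 0], [-0.485, 0.155, 0.045, 0, 0, 0], [-0.485, 0.155, 0.045, 0, 0, 0], [-0.485, 0.155, 0.045, 0, 0, 0], [-0.485, 0.155, 0.045, 0, 0, 0], [-0.485, 0.155, 0.045, 0, 0, 0]]], fingers=0.06)

```text
time_s: 6.8
position: [0.4067, -0.2228, 0.0996]
tcp_rot: [[1.0, -0.001, 0.002], [-0.001, -1.0, -0.002], [0.002, 0.002, -1.0]]
force: [0.4, -0.2, 0.3]
opening: 0.689
grasp_force: 0.0
```

```bash
python3 -c "
from h import *
c=cap('wrist')
for r in finder.recognise('wrist','nut1'): print(r['confidence'],np.round(r['at'],4))
go([.407,-.223,.021],0)"
```

```text
0.82 [ 0.3324 -0.2557  0.0185]
0.8 [ 0.3168 -0.1783  0.0163]
0.72 [ 0.4182 -0.3221  0.0131]
0.61 [ 0.4098 -0.2228  0.0171]
[0.407, -0.223, 0.021] shift [-0.0006  0.0005  0.0784] rot [ 0.11 -0.13  0.04] t 6.9 J [-42.  32. 112.   0.  36.  47.]
```

Converted, 0.077 m / 0.4 = 0.1925, 0.04 m / 0.4 = 0.1.

Emit:
play_rows(motion=[[[0, 0, 0.1, 0, 0, 0], [0, 0, 0.175, 0, 0, 0], [0, 0, 0.1925, 0, 0, 0], [0, 0, 0.1925, 0, 0, 0]]])

```text
time_s: 7.23
position: [0.4057, -0.2206, 0.0202]
tcp_rot: [[1.0, 0.001, -0.003], [0.001, -1.0, 0.003], [-0.003, -0.003, -1.0]]
force: [-0.1, 0.3, -0.7]
opening: 0.693
grasp_force: 0.0
```

Emit:
play_rows(motion=[[[0, 0, 0, 0, 0, 0], [0, 0, 0, 0, 0, 0], [0, 0, 0, 0, 0, 0], [0, 0, 0, 0, 0, 0], [0, 0, 0, 0, 0, 0]]], fingers=0.02)

```text
time_s: 7.65
position: [0.4063, -0.2221, 0.0231]
tcp_rot: [[1.0, -0.0, 0.002], [-0.0, -1.0, -0.001], [0.002, 0.001, -1.0]]
force: [1.0, 0.7, 5.4]
opening: 0.447
grasp_force: 30.0
```

```bash
python3 -c "
from h import *
go([.688,-.16,.123],0)"
```

```text
[0.688, -0.16, 0.123] shift [ 0.2819 -0.0621 -0.0994] rot [ 0.08 -0.1  -0.02] t 7.65 J [-43.  41. 114.   0.  25.  47.]
```

Converted, 0.24 m / 0.4 = 0.6, 0.16 m / 0.4 = 0.4.

Emit:
play_rows(motion=[[[0, 0, -0.1, 0, 0, 0], [0, 0, -0.2, 0, 0, 0], [0.1, -0.02, -0.25, 0, 0, 0], [0.2, -0.04, -0.25, 0, 0, 0], [0.3, -0.06, -0.25, 0, 0, 0], [0.4, -0.08, -0.25, 0, 0, 0], [0.5, -0.105, -0.25, 0, 0, 0], [0.6, -0.13, -0.25, 0, 0, 0]]])

```text
time_s: 8.32
position: [0.6471, -0.169, 0.1225]
tcp_rot: [[1.0, -0.0, 0.0], [-0.0, -1.0, -0.0], [0.0, 0.0, -1.0]]
force: [0.5, -0.9, -1.7]
opening: 0.447
grasp_force: 30.0
```

Converted, 0.095 m / 0.4 = 0.2375, 0.09 m / 0.4 = 0.225.

Emit:
play_rows(motion=[[[0.075, -0.0175, 0, 0, 0, 0], [0.1025, -0.025, 0, 0, 0, 0], [0.1025, -0.025, 0, 0, 0, 0], [0.1025, -0.025, 0.1, 0, 0, 0], [0.1025, -0.025, 0.1875, 0, 0, 0], [0.1025, -0.025, 0.225, 0, 0, 0], [0.1025, -0.025, 0.2375, 0, 0, 0], [0.1025, -0.025, 0.2375, 0, 0, 0]]])

```text
time_s: 8.98
position: [0.6839, -0.1596, 0.0263]
tcp_rot: [[1.0, -0.001, -0.005], [-0.001, -1.0, 0.002], [-0.005, -0.002, -1.0]]
force: [-1.2, 0.2, -0.7]
opening: 0.447
grasp_force: 30.0
```

```bash
python3 -c "
from h import *
s=bot.read_state();print(s['force'],s['opening'],s['grasp_force'])
go([.688,-.16,.028],0)"
```

```text
[-1.16174425  0.19368285 -0.7295263 ] 0.44709737835675123 29.995618164539337
[0.688, -0.16, 0.028] shift [ 0.0041  0.0004 -0.0017] rot [-0.11  0.31 -0.05] t 8.98 J [-22.  51.  77.  -0.  52.  68.]
```

Emit:
play_rows(motion=[[[0, 0, 0, 0, 0, 0], [0, 0, 0, 0, 0, 0], [0, 0, 0, 0, 0, 0], [0, 0, -0.075, 0, 0, 0], [0, 0, -0.175, 0, 0, 0], [0, 0, -0.275, 0, 0, 0], [0, 0, -0.375, 0, 0, 0], [-0.025, 0, -0.475, 0, 0, 0]]], fingers=0.056)

```text
time_s: 9.65
position: [0.6781, -0.1601, 0.2198]
tcp_rot: [[1.0, -0.0, 0.004], [-0.0, -1.0, -0.001], [0.004, 0.001, -1.0]]
force: [0.4, -0.2, 0.1]
opening: 0.643
grasp_force: 0.0
```

Converted, -0.22 m / 0.4 = -0.55, -0.18 m / 0.4 = -0.45, -24 degrees / 360 = -0.0667.

Emit:
play_rows(motion=[[[-0.1, -0.05, -0.075, 0, 0, 0], [-0.125, -0.15, -0.1, 0, 0, 0], [-0.125, -0.25, -0.1, 0, 0, 0], [-0.15, -0.35, -0.1, 0, 0, 0], [-0.2, -0.45, -0.1, 0, 0, -0.0278], [-0.25, -0.55, -0.1, 0, 0, -0.0556], [-0.25, -0.55, -0.1, 0, 0, -0.0667]]])

```text
time_s: 10.23
position: [0.573, 0.0652, 0.2578]
tcp_rot: [[0.927, 0.375, -0.002], [0.375, -0.927, 0.003], [-0.001, -0.003, -1.0]]
force: [-0.2, -0.2, -0.5]
opening: 0.645
grasp_force: 0.0
```

```bash
python3 - <<'E'
from h import *
c=cap('side','s3.png')
cv2.imwrite('pics/s3c.png',cv2.resize(cv2.imread('pics/s3.png')[170:410,260:500],None,fx=2.5,fy=2.5))
for r in finder.recognise('side','nut1'): print(r['confidence'],np.round(r['at'],4))
go([.5395,.2416,.25],79.5)
E
```

```text
0.75 [ 0.6425 -0.0918  0.0214]
0.69 [ 0.4219 -0.3363  0.0164]
0.67 [ 0.3292 -0.2662  0.0149]
0.6 [ 0.6256 -0.1702  0.0211]
0.57 [ 0.6851 -0.168   0.0192]
0.55 [ 0.302  -0.1805  0.0151]
0.55 [ 0.3059 -0.3466  0.0184]
[0.5395, 0.2416, 0.25] shift [ 0.0332 -0.1791  0.008 ] rot [-0.000e+00 -2.000e-02 -5.774e+01] t 10.33 J [-5. 25. 88.  0. 67. 63.]
```

View pics/s3c.png

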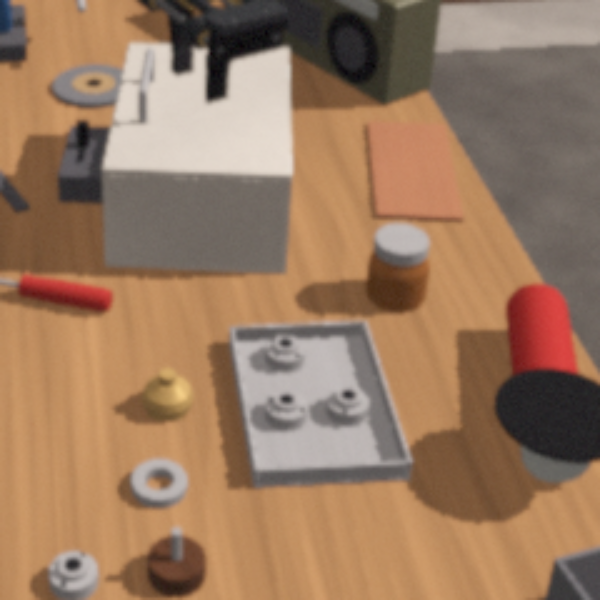

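The tray now holds exactly three nuts, all upright, at crop pixels (286,350), (286,407) and (347,402). Next is the handle.

Converted, -0.179 m / 0.4 = -0.4475, 0.008 m / 0.4 = 0.02, -57.7 degrees / 360 = -0.1603.

Emit:
play_rows(motion=[[[0.0825, -0.4475, 0.02, 0, 0, -0.1603], [0.0825, -0.4475, 0.02, 0, 0, -0.1603], [0.0825, -0.4475, 0.02, 0, 0, -0.1603], [0.0825, -0.4475, 0.02, 0, 0, -0.1603], [0.0825, -0.4475, 0.02, 0, 0, -0.1603], [0.0825, -0.4475, 0.02, 0, 0, -0.1603], [0.0825, -0.4475, 0.02, 0, 0, -0.1603], [0.0825, -0.4475, 0.02, 0, 0, -0.1603]]], fingers=0.045)

```text
time_s: 11.0
position: [0.5433, 0.2385, 0.2494]
tcp_rot: [[0.191, 0.982, 0.002], [0.982, -0.191, -0.0], [0.0, 0.002, -1.0]]
force: [-0.1, -0.2, -0.4]
opening: 0.517
grasp_force: 0.0
```

Emit:
play_rows(motion=[[[0, 0, 0, 0, 0, 0], [0, 0, 0, 0, 0, 0]]])

```text
time_s: 11.17
position: [0.5431, 0.238, 0.2493]
tcp_rot: [[0.201, 0.98, 0.001], [0.98, -0.201, -0.0], [0.0, 0.001, -1.0]]
force: [-0.4, -0.2, -0.4]
opening: 0.515
grasp_force: 0.0
```

```bash
python3 - <<'E'
from h import *
c=cap('wrist','w2.png')
go([.5395,.2416,.164],79.5)
def fe(X):
    p=c['R']@np.array(X)+c['t'];K=c['camera_matrix'];r=np.hypot(p[0],p[1]);th=np.arctan2(r,p[2])
    return np.round(K[:2,2]+K[0,0]*th*p[:2]/r,1)
for y in (-.05,0,.05):
    a=np.radians(-10.5);print(fe([.5395-np.sin(a)*y,.2416+np.cos(a)*y,.166]))
s=bot.read_state();print('tcp line',fe(s['position']),fe(np.array(s['position'])-[0,0,.05]))
E
```

```text
[0.5395, 0.2416, 0.164] shift [ 0.0028 -0.0042  0.0853] rot [ 0.07 -0.01 -1.05] t 11.22 J [13. 27. 86. -0. 67. 24.]
[312.4 317.5]
[310.4 248.4]
[308.3 170.5]
tcp line [316.1 311.4] [316.5 270.8]
```

View pics/w2.png

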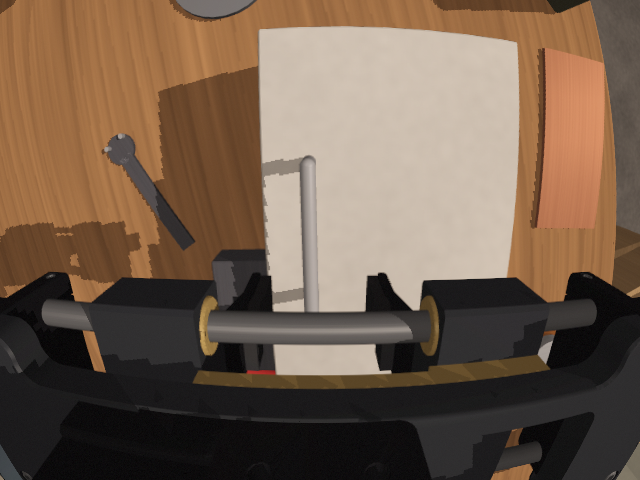

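The wrist picture shows the bar running from (308,160) to (312,310), which agrees with my estimate, and it lies between the fingers. Going down and gripping.

Converted, 0.085 m / 0.4 = 0.2125, 0.075 m / 0.4 = 0.1875, -1 degrees / 360 = -0.0028.

Emit:
play_rows(motion=[[[0.0075, -0.01, 0.05, 0, 0, -0.0028], [0.0075, -0.01, 0.125, 0, 0, -0.0028], [0.0075, -0.01, 0.1875, 0, 0, -0.0028], [0.0075, -0.01, 0.2125, 0, 0, -0.0028], [0.0075, -0.01, 0.2125, 0, 0, -0.0028], [0.0075, -0.01, 0.2125, 0, 0, -0.0028]]])

```text
time_s: 11.72
position: [0.5392, 0.2424, 0.1641]
tcp_rot: [[0.18, 0.984, 0.0], [0.984, -0.18, 0.0], [0.0, 0.0, -1.0]]
force: [1.0, 0.6, -0.6]
opening: 0.519
grasp_force: 0.0
```

Emit:
play_rows(motion=[[[0, 0, 0, 0, 0, 0], [0, 0, 0, 0, 0, 0], [0, 0, 0, 0, 0, 0], [0, 0, 0, 0, 0, 0], [0, 0, 0, 0, 0, 0], [0, 0, 0, 0, 0, 0], [0, 0, 0, 0, 0, 0]]], fingers=0.002)

```text
time_s: 12.3
position: [0.538, 0.2428, 0.1643]
tcp_rot: [[0.178, 0.984, -0.001], [0.984, -0.178, 0.0], [0.0, -0.001, -1.0]]
force: [-2.3, 0.9, 2.2]
opening: 0.101
grasp_force: 30.0
```

Emit:
play_rows(motion=[[[0, 0, -0.0075, 0, 0, 0], [0, 0, -0.015, 0, 0, 0], [0, 0, -0.0225, 0, 0, 0], [0, 0.0013, -0.03, 0, 0, 0], [0, 0.0013, -0.035, 0, 0, 0], [0, 0.0013, -0.035, 0, 0, 0]]])

```text
time_s: 12.8
position: [0.5424, 0.242, 0.1786]
tcp_rot: [[0.178, 0.984, 0.007], [0.984, -0.178, -0.0], [0.001, 0.007, -1.0]]
force: [7.3, -0.6, -6.2]
opening: 0.103
grasp_force: 30.0
```

Converted, -0.018 m / 0.4 = -0.045, -0.014 m / 0.4 = -0.035.

Emit:
play_rows(motion=[[[0, 0.0125, -0.005, 0, 0, 0], [0, 0.015, -0.015, 0, 0, 0], [0, 0.02, -0.025, 0, 0, 0], [0, 0.025, -0.035, 0, 0, 0], [0, 0.03, -0.045, 0, 0, 0], [0, 0.03, -0.045, 0, 0, 0]]])

```text
time_s: 13.3
position: [0.5501, 0.2405, 0.1968]
tcp_rot: [[0.178, 0.984, -0.002], [0.984, -0.178, 0.0], [-0.0, -0.002, -1.0]]
force: [-3.3, 1.3, -1.2]
opening: 0.1
grasp_force: 30.0
```

```bash
python3 - <<'E'
from h import *
cap('side','s4.png')
cv2.imwrite('pics/s4c.png',cv2.resize(cv2.imread('pics/s4.png')[120:280,260:460],None,fx=3,fy=3))
s=bot.read_state();print(s['force'],s['opening'],s['grasp_force'],s['position'])
E
```

```text
[-3.62820672  2.31088267 -2.28325082] 0.09798601189077863 30.007579922676086 [0.54995978 0.2405116  0.19644981]
```

View pics/s4c.png

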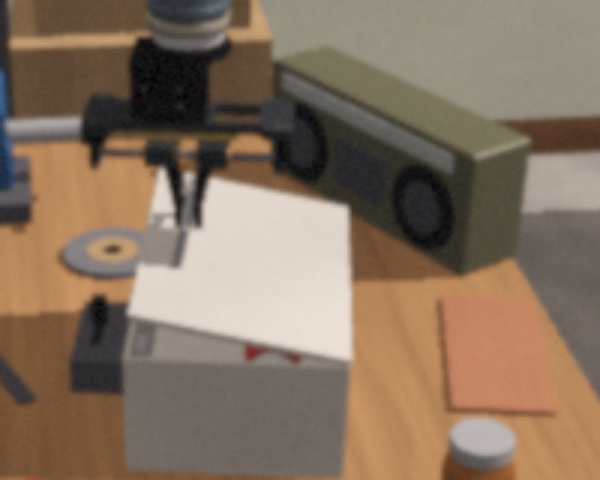

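The lid has lifted well past the 9 mm catch play, and the gap with the red grinder inside shows at (270,352). It is free, so the release stays untouched. Carrying on along the arc to 45°.

Converted, -0.0531 m / 0.4 = -0.1328, 0.0423 m / 0.4 = 0.1058.

Emit:
play_rows(motion=[[[0, 0.01, -0.0188, 0, 0, 0], [0, 0.0213, -0.0368, 0, 0, 0], [0, 0.0333, -0.0545, 0, 0, 0], [0, 0.046, -0.0715, 0, 0, 0], [0, 0.06, -0.088, 0, 0, 0], [0, 0.0745, -0.1038, 0, 0, 0], [0, 0.09, -0.1188, 0, 0, 0], [0, 0.1058, -0.1328, 0, 0, 0]]])

```text
time_s: 14.02
position: [0.5906, 0.2331, 0.2508]
tcp_rot: [[0.177, 0.984, -0.005], [0.984, -0.177, 0.0], [-0.001, -0.005, -1.0]]
force: [-8.2, 2.1, 5.0]
opening: 0.102
grasp_force: 30.0
```

Converted, 0.0261 m / 0.4 = 0.0653, 0.02 m / 0.4 = 0.05.

Emit:
play_rows(motion=[[[0, 0.0168, -0.0133, 0, 0, 0], [0, 0.034, -0.026, 0, 0, 0], [0, 0.05, -0.0363, 0, 0, 0], [0, 0.0653, -0.0453, 0, 0, 0], [0, 0.0653, -0.0453, 0, 0, 0], [0, 0.0653, -0.0453, 0, 0, 0], [0, 0.0653, -0.0453, 0, 0, 0]]])

```text
time_s: 14.6
position: [0.6181, 0.228, 0.2707]
tcp_rot: [[0.177, 0.984, 0.001], [0.984, -0.177, -0.0], [-0.0, 0.001, -1.0]]
force: [-7.4, 1.2, 8.4]
opening: 0.096
grasp_force: 30.0
```

```bash
python3 - <<'E'
from h import *
cap('side','s5.png')
s=bot.read_state();print(s['force'],s['moment'],s['opening'],s['grasp_force'],s['position'])
a=np.radians(-10.46);H=np.array([.6034+.1*np.cos(a),.2298+.1*np.sin(a)])
d=(H-np.array(s['position'])[:2])@[np.cos(a),np.sin(a)];h=s['position'][2]+.002-.12
print(d,h,np.degrees(np.arctan2(h,d)-np.arctan2(.046,.165)),np.hypot(d,h))
im=cv2.imread('pics/s5.png')
m=np.hstack([cv2.resize(im[100:280,260:460],(500,450)),cv2.resize(im[280:430,220:320],(300,450))]);cv2.imwrite('pics/s5c.png',m)
E
```

```text
[-6.18006163  0.56865752  7.43080964] [ 0.10798199  1.17266516 -0.02007016] 0.10013531470131637 29.99701291322708 [0.61804061 0.22799137 0.27067065]
0.0852743289486046 0.15267064806372166 45.236592561588665 0.174871489837056
```

View pics/s5c.png

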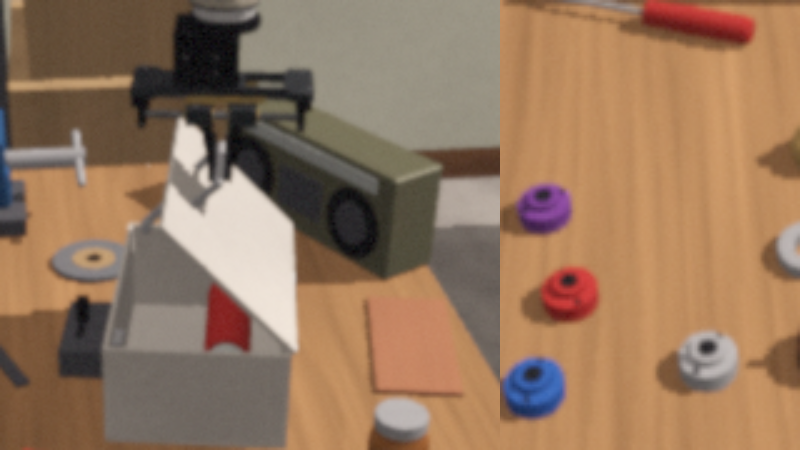

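The lid stands at about 45° in the grip (bar at (218,175)), the release has not been moved, and the other pieces are where they were.

```bash
python3 -c "
from h import *
print(bot.hand_in())"
```

```text
the job is handed in; nothing more can be done
None
```

The tray holds exactly three clamping nuts; the lid proved free on the first tug, so I left the release alone, and I handed the job in with the gripper holding the lid at about 45°.

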